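# Clear the spent trimmer blades from the clip strip

### The job

Two of the four blade cartridges in the sprung clip strip, the ones with round knobs, are spent: pull them out one at a time, putting the first down in the tray before you pull the second, so that each tray compartment ends up with one. Set them down, do not drop them. Leave the two cartridges with flat bar grips clipped in, and everything else on the desk where it is (the tray itself may shift a little).

Things in the scene. Friction and masses are not known exactly. Their poses are not given: they have to be found in the camera images.
- round_a: Spent blade cartridge with a ROUND knob, in any of the 4 slots. 60 mm long along its z, the pull direction (clipped: leaning 35 deg from vertical to the robot's side). y runs along the row. Origin: centre of the foot's underside. Shank 16 (x) by 26 (y) mm, 36 long, with a notch in its +x face; grip from 36 to 60 mm: plain white cylinder 24 mm across. 25 to 50 g. The two round ones are alike.
- round_b: Spent blade cartridge with a ROUND knob, in any of the 4 slots. 60 mm long along its z, the pull direction (clipped: leaning 35 deg from vertical to the robot's side). y runs along the row. Origin: centre of the foot's underside. Shank 16 (x) by 26 (y) mm, 36 long, with a notch in its +x face; grip from 36 to 60 mm: plain white cylinder 24 mm across. 25 to 50 g. The two round ones are alike.
- round_a_mid (a point): Point on round_a's z axis, 30 mm from its foot.
- round_b_mid (a point): Point on round_b's z axis, 30 mm from its foot.
- bar_a: Blade cartridge with a flat BAR grip, to stay clipped, in any slot. 60 mm long along its z, the pull direction (clipped: leaning 35 deg from vertical to the robot's side). y runs along the row. Origin: centre of the foot's underside. Shank 16 (x) by 26 (y) mm, 36 long, with a notch in its +x face; grip from 36 to 60 mm: flat white bar 10 (x) by 30 (y) mm.
- bar_b: Blade cartridge with a flat BAR grip, to stay clipped, in any slot. 60 mm long along its z, the pull direction (clipped: leaning 35 deg from vertical to the robot's side). y runs along the row. Origin: centre of the foot's underside. Shank 16 (x) by 26 (y) mm, 36 long, with a notch in its +x face; grip from 36 to 60 mm: flat white bar 10 (x) by 30 (y) mm.
- clip_strip: Clip strip fixed to the desk: aluminium and grey plastic, 168 mm long (y), on a dark foot plate 6 mm thick, x -50 to +60 mm. Origin: on the desk below the middle slot floors, z up. Four slots along y, 38 mm apart, lean 35 deg towards its -x (robot's side). Grips are too close for fingers between: grip across the row, on a knob's +x and -x sides, tool leaning like the slots.
- row (a point): Middle of the row at the slot floors, 45 mm above the desk. Slots are 24 mm deep along their lean; the last 12 mm of shank and the grip stand out. Behind (+x) each cartridge a steel leaf spring presses a rounded nose into its notch: a straight pull of about 7 N along the lean clears it within 10 mm; after 24 mm it is out of the slot.
- tray: Loose white tray on the desk, 0.45 kg, 92 (x) by 186 (y) by 30 mm high, floor, walls and divider 4 mm thick: two compartments side by side along y, 84 by 87 mm inside, centres at y = +45 and -45 mm. Origin: centre of its underside, z up. A cartridge may stand or lie in it.
- mug: White mug, 80 mm across, 95 mm high. A bystander, to be left where it is. Origin: centre of its underside.
- glue_stick: Glue stick standing up, 24 mm across, 90 mm high. A bystander, to be left where it is. Origin: centre of its underside.
- note_block: Block of paper notes, 50 by 50 by 30 mm. A bystander, to be left where it is. Origin: centre of its underside.
- stapler: Black stapler, 130 by 34 by 35 mm. A bystander, to be left where it is. Origin: centre of its underside.
- board_eraser: Whiteboard eraser, 120 by 50 by 32 mm. A bystander, to be left where it is. Origin: centre of its underside.
- tape_dispenser: Tape dispenser, 150 by 50 by 87 mm high. A bystander, to be left where it is. Origin: centre of its underside.
- glue_bottle: Glue bottle, 48 mm across, 130 mm high. A bystander, to be left where it is. Origin: centre of its underside.

How it is judged:
On the way:
1. one round-knob cartridge lies or stands released in the tray while the other is still clipped in (within 8 mm of its start) (((((y of round_a_mid in the frame of tray between 0.004 and 0.089 m and x of round_a_mid in the frame of tray between -0.042 and 0.042 m and z of round_a_mid in the frame of tray between 0.005 and 0.045 m and linear speed of round_a below 0.03 m/s and contact force between round_a and the fingers below 0.1 N) or (y of round_a_mid in the frame of tray between -0.089 and -0.004 m and x of round_a_mid in the frame of tray between -0.042 and 0.042 m and z of round_a_mid in the frame of tray between 0.005 and 0.045 m and linear speed of round_a below 0.03 m/s and contact force between round_a and the fingers below 0.1 N)) and distance of round_b from where it was at the start of the episode below 0.008 m) or (((y of round_b_mid in the frame of tray between 0.004 and 0.089 m and x of round_b_mid in the frame of tray between -0.042 and 0.042 m and z of round_b_mid in the frame of tray between 0.005 and 0.045 m and linear speed of round_b below 0.03 m/s and contact force between round_b and the fingers below 0.1 N) or (y of round_b_mid in the frame of tray between -0.089 and -0.004 m and x of round_b_mid in the frame of tray between -0.042 and 0.042 m and z of round_b_mid in the frame of tray between 0.005 and 0.045 m and linear speed of round_b below 0.03 m/s and contact force between round_b and the fingers below 0.1 N)) and distance of round_a from where it was at the start of the episode below 0.008 m))), for 0.2 s.
At the end, for the whole second after the job is handed in: One round-knob cartridge is in each tray compartment (its middle inside the compartment's walls and less than 45 mm above the tray's underside), released and at rest (under 0.03 m/s), and both bar-grip cartridges are still within 8 mm of where they were clipped ((((y of round_a_mid in the frame of tray between 0.004 and 0.089 m and x of round_a_mid in the frame of tray between -0.042 and 0.042 m and z of round_a_mid in the frame of tray between 0.005 and 0.045 m and linear speed of round_a below 0.03 m/s and contact force between round_a and the fingers below 0.1 N) and (y of round_b_mid in the frame of tray between -0.089 and -0.004 m and x of round_b_mid in the frame of tray between -0.042 and 0.042 m and z of round_b_mid in the frame of tray between 0.005 and 0.045 m and linear speed of round_b below 0.03 m/s and contact force between round_b and the fingers below 0.1 N)) or ((y of round_a_mid in the frame of tray between -0.089 and -0.004 m and x of round_a_mid in the frame of tray between -0.042 and 0.042 m and z of round_a_mid in the frame of tray between 0.005 and 0.045 m and linear speed of round_a below 0.03 m/s and contact force between round_a and the fingers below 0.1 N) and (y of round_b_mid in the frame of tray between 0.004 and 0.089 m and x of round_b_mid in the frame of tray between -0.042 and 0.042 m and z of round_b_mid in the frame of tray between 0.005 and 0.045 m and linear speed of round_b below 0.03 m/s and contact force between round_b and the fingers below 0.1 N))) and distance of each of bar_a, bar_b from where it was at the start of the episode below 0.008 m); the robot touches nothing.
It fails at once if a bar-grip cartridge is pulled or knocked out of its clip (moved more than 8 mm) (distance of any of bar_a, bar_b from where it was at the start of the episode above 0.008 m).
It fails at once if a round-knob cartridge is dropped or thrown (over 0.8 m/s and not in the fingers: a fall of over 30 mm) ((contact force between round_a and the fingers below 0.1 N and linear speed of round_a above 0.8 m/s) or (contact force between round_b and the fingers below 0.1 N and linear speed of round_b above 0.8 m/s)).
It fails at once if a bystander is pushed more than 40 mm (distance of any of mug, glue_stick, note_block, stapler, board_eraser, tape_dispenser, glue_bottle from where it was at the start of the episode above 0.04 m).
It fails at once if a bystander is knocked over (angle between any of mug, glue_stick, note_block, stapler, board_eraser, tape_dispenser, glue_bottle's own z axis and vertical above 0.7 rad).
It also fails if it takes over 61 s, if anything falls off the work surface, if the arm or the gripper's body presses on something with over 40 N, if the wrist force passes 120 N, or if a joint passes its speed limit or range.

### The arm

A 6-joint arm with a two-finger parallel gripper is mounted at the origin on the work surface. World frame = base frame: x ahead of the robot, y to its left, z up, the work surface at z = 0. Lengths are in m, angles in rad, forces in N, time in s.
With the tool pointing down it reaches from about 0.3 to 0.875 m from the base axis. Payload 6.4 kg.
Tool frame: the origin (TCP) lies midway between the tips of the shut fingers; the grasp point (between the pads) lies 19 mm behind it; z points along the fingers, y is the line along which they close (so a half turn about z gives the same grasp; the last joint's range is limited). The gripper opens to 85 mm and grips with 20 to 120 N. Pads are 22 mm wide; open, the fingers measure 114 mm over their backs; the gripper's body (76 mm by 85 mm) begins 54 mm behind the grasp point. The pads swing forward as they close: fully open they stand 13 mm farther back than shut.
Start: joints at [-1.555, 0.181, 1.607, -0, 1.354, -0.206], TCP at [0.127, -0.561, 0.231] pointing down, gripper open.
Joint ranges: [-2.99, 2.99], [-0.89, 2.07], [0.3, 2.58], [-1.14, 4.28], [0, 2.63], [-3.12, 3.12]. Speed limits (rad/s): [2.57, 2.57, 3.01, 3.14, 3.14, 3.14].

### API

Orientations are given as a unit quaternion [w, x, y, z].
In Python, from bench import status, camera, ctrl gives the robot as it stands. The module is installed in compiled form; this text tells all that it offers.
- The arm moves only by the shell command python3 -m handwheel 'ROWS'. ROWS is JSON, a list that holds one entry, the list of rows, each a list of 7 numbers: the opening, from -1 (shut) to 1 (fully open), then the shift along the tool's x, y, z in cm, then the turn, a rotation vector about the tool's x, y, z in degrees. A call has 1 to 10 rows; each row is the pose to reach, as a shift and turn from the pose commanded when the call began, along the tool's axes at that moment; what a row does not reach only later rows make up. A row lasts 1/8 s, in which the tool goes at most 62.5 mm and 10.7 degrees, less where a joint would pass 70% of its speed; a pose out of reach is approached as far as the arm can. A call with a gripper value outside its range is refused whole. The fingers move at their own pace and stop on an object; the grip force is fixed at half the most. Time passes only in rows, so rows that repeat a pose let the fingers close. It gives the time, the measured TCP pose, the force, the opening and the grip force at its end, in the units of the state.
- status.get_obs(): the state, without advancing time (a new reading comes with each control period).
- camera(name): name is "side" or "top" or "wrist"; returns a dict with "frame" (420x560x3 uint8, blue, green, red), "depth" (420x560 float32, m along the optical axis (not along the pixel's ray), 0 where there is no reading), "fx", "fy", "cx", "cy" (pixels), "extrinsics" (4x4, takes a point from camera to world coordinates); the wrist camera has in their place "hand_eye" (4x4, takes a point from camera to tool coordinates, whose origin is the TCP and whose axes are the flange's). Camera axes: x right, y down, z forward; pixel columns grow to the right and rows downward; lengths in m; the calibration is good to about 2 mm. A picture is of the moment at which its call begins: read the wrist's pose just before it.
- ctrl.hand_in(): hands the job in; it is judged then, once.
The state is a dict: "time_s": time; "q": joint angles; "dq": joint speeds; "joint_efforts": joint torques, N m; "eef_pos": TCP position; "eef_rot": TCP orientation; "wrist_force": force on the tool from outside, world axes, zero at the start; "torque": the same for the moment, N m; "opening": opening from 0.0 (shut) to 1.0 (fully open); "grasp_force": force on a finger pad.
Only numpy, scipy, OpenCV 4.12 (cv2) and the standard library are available. Lean on these libraries where they do the work, as an engineer would, in place of code of your own. Each camera call takes 0.05 s, during which the arm holds its last target. There are 200 camera calls.

## Working session

There is one attempt and no reset: what is moved stays moved. The work goes in short steps, Python scripts to look and compute and a shell command to move; the robot and the scene stay as the last step left them, time stands still between calls to the robot, and variables do not carry over. Pictures are saved under pics/ and viewed, at most 10 in all, crops included, and the job is handed in when it is done.

```bash
mkdir -p pics; python3 - <<'E'
from bench import status,camera
import cv2,numpy as np
o=status.get_obs(); print({k:np.round(v,3) for k,v in o.items()})
a=[]
for n in("top","side"):
    c=camera(n); np.savez(f"{n}.npz",**c); cv2.imwrite(f"pics/{n}.png",c["frame"]); print(n,c["fx"],c["cx"],c["cy"],np.round(c["extrinsics"],3).tolist())
E
```

```text
{'time_s': np.float64(0.0), 'q': array([-1.555,  0.182,  1.608, -0.   ,  1.354, -0.206]), 'dq': array([-0.002, -0.001, -0.001,  0.001,  0.001,  0.   ]), 'joint_efforts': array([-0.0000e+00, -4.4488e+01, -3.5134e+01, -0.0000e+00,  9.0000e-03,
       -0.0000e+00]), 'eef_pos': array([ 0.126, -0.56 ,  0.23 ]), 'eef_rot': array([-0.001,  0.994,  0.111,  0.   ]), 'wrist_force': array([ 0.108,  0.248, -0.516]), 'torque': array([-0.039, -0.006, -0.044]), 'grasp_force': np.float64(0.0), 'opening': np.float64(1.0)}
top 515.3624225565428 279.11754628197536 207.48961595707758 [[-0.012, -0.983, 0.182, 0.292], [-1.0, 0.009, -0.017, 0.046], [0.016, -0.182, -0.983, 1.342], [0.0, 0.0, 0.0, 1.0]]
side 449.76538918840174 278.27129435664153 202.25191987187534 [[0.998, -0.037, 0.051, 0.467], [-0.063, -0.593, 0.803, -0.925], [0.0, -0.805, -0.594, 0.794], [0.0, 0.0, 0.0, 1.0]]
```

View pics/top.png

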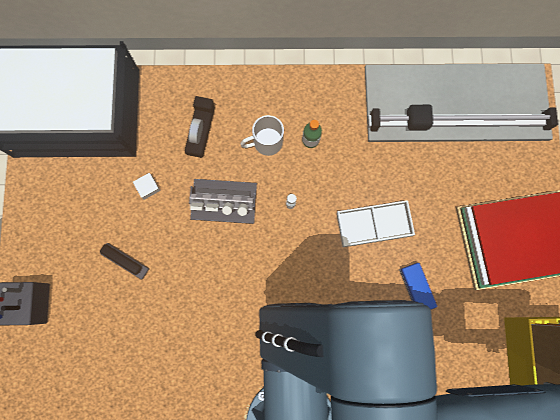

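View pics/side.png

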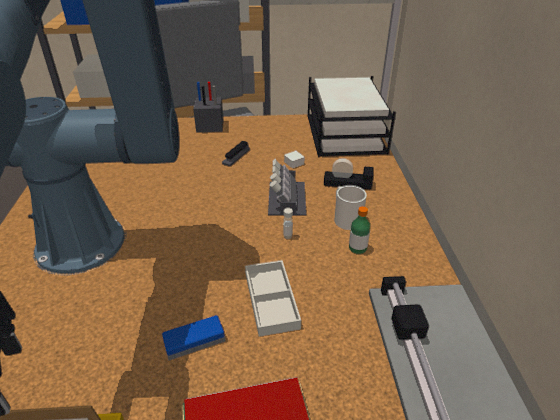

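The top view shows the strip around (223,201), the tray at (376,222), the glue stick at (291,200), and the mug and bottle behind. I'll enlarge the strip and fit the strip and tray from depth.

```bash
cat >h.py <<'E'
import numpy as np,cv2
def cloud(c):
    d=c["depth"]; v,u=np.indices(d.shape)
    P=np.stack([(u-c["cx"])*d/c["fx"],(v-c["cy"])*d/c["fy"],d,np.ones_like(d)],-1)
    return (P@c["extrinsics"].T)[...,:3]
E
python3 - <<'E'
from h import *
t=np.load("top.npz"); s=np.load("side.npz")
a=cv2.resize(t["frame"][165:235,180:310],None,fx=6,fy=6,interpolation=cv2.INTER_CUBIC)[:300,:780]
b=cv2.resize(s["frame"][150:225,240:330],None,fx=4,fy=4,interpolation=cv2.INTER_CUBIC)
im=np.zeros((600,780,3),np.uint8); im[:a.shape[0],:a.shape[1]]=a; im[300:600,:360]=b; cv2.imwrite("pics/crop.png",im)
for n,c in(("top",t),("side",s)):
    P=cloud(c); X,Y,Z=P[...,0],P[...,1],P[...,2]
    print(n,"desk z",np.median(Z[(abs(Z)<.02)]))
    lo=c["frame"].min(-1)
    for nm,box,zr in (("tray",(.2,.4,-.4,-.02),(.02,.04)),("strip",(.3,.5,.06,.3),(.045,.16)),("plate",(.3,.5,.06,.3),(.003,.01)),("gluest",(.3,.45,-.02,.06),(.05,.11))):
        m=(X>box[0])&(X<box[1])&(Y>box[2])&(Y<box[3])&(Z>zr[0])&(Z<zr[1])
        p=P[m]
        if len(p)>9:
            r=cv2.minAreaRect(p[:,:2].astype(np.float32)*1000); print(nm,len(p),np.round(r[0]),np.round(r[1]),round(r[2],1),"zmax",p[:,2].max().round(3))
P=cloud(t)
m=(P[...,2]>.075)&(P[...,0]>.3)&(P[...,0]<.5)&(P[...,1]>.06)&(P[...,1]<.3)
n,l=cv2.connectedComponents(m.astype(np.uint8))
for i in range(1,n):
    q=P[l==i]; print(len(q),q.mean(0).round(3),q.min(0).round(3),q.max(0).round(3))
E
```

```text
top desk z 0.00104759127784948
tray 850 [ 326. -330.] [120.  52.] 18.9 zmax 0.04
plate 1425 [400. 180.] [240. 199.] 89.6 zmax 0.01
side desk z -0.000426008558984059
tray 1322 [ 329. -330.] [120.  53.] 19.9 zmax 0.035
plate 26 [412. 178.] [151. 205.] 9.7 zmax 0.005
```

View pics/crop.png

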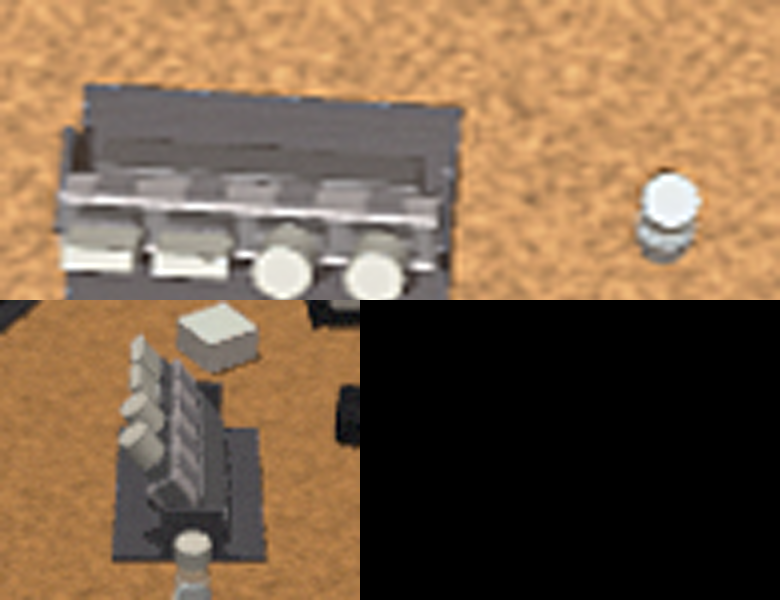

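The crop shows bar, bar, round, round from left (+y) to right (−y), with knob tops at top pixels (227.2,210.3) and (242.3,210.8). The glue stick is at (291.5,199). Next, exact positions.

```bash
python3 - <<'E'
from h import *
for n in("top","side"):
    c=np.load(n+".npz"); P=cloud(c); X,Y,Z=P[...,0],P[...,1],P[...,2]
    if n=="top":
        for u,v in((227,210),(242,211),(291,198),(196,208),(211,208),(268,135),(312,125),(204,180),(237,180),(376,222)): print(u,v,P[v,u].round(3))
    f=c["frame"].astype(int); hsv=cv2.cvtColor(c["frame"],cv2.COLOR_BGR2HSV)
    print(n)
    # low saturation components above desk, near work area
    m=((hsv[...,1]<90)&(hsv[...,2]>60)&(Z>-.01)&(Z<.2)&(X>.15)&(X<.6)&(Y<.4)&(Y>-.5)).astype(np.uint8)
    k,l,st,_=cv2.connectedComponentsWithStats(m)
    for i in range(1,k):
        if st[i,4]<30: continue
        q=P[l==i]; r=cv2.minAreaRect(q[:,:2].astype(np.float32)*1000)
        print(st[i].tolist(),"c",np.round(r[0]),np.round(r[1]),round(r[2],1),"z",np.percentile(q[:,2],[2,98]).round(3))
    # bright knob tops
    m=((f.min(-1)>150)&(hsv[...,1]<60)&(Z>.07)&(Z<.13)&(X>.25)&(X<.5)&(Y>0)&(Y<.3)).astype(np.uint8)
    k,l,st,_=cv2.connectedComponentsWithStats(m)
    for i in range(1,k):
        q=P[l==i]
        if len(q)>5: print(" knob",st[i].tolist(),q.mean(0).round(4),np.ptp(q,0).round(3))
E
```

```text
227 210 [0.517 0.152 0.093]
242 211 [0.515 0.115 0.093]
291 198 [ 0.546 -0.006  0.093]
196 208 [0.523 0.228 0.092]
211 208 [0.521 0.19  0.1  ]
268 135 [0.739 0.05  0.003]
312 125 [ 0.722 -0.059  0.13 ]
204 180 [0.614 0.22  0.009]
237 180 [0.615 0.134 0.   ]
376 222 [ 0.494 -0.228  0.029]
top
[135, 184, 25, 16, 262] c [582. 368.] [64. 35.] 89.8 z [0.004 0.035]
[189, 185, 68, 39, 2331] c [552. 173.] [177. 103.] 87.7 z [0.002 0.098]
[286, 194, 11, 15, 130] c [554.  -4.] [41. 22.] 18.1 z [0.    0.095]
[337, 200, 78, 48, 2682] c [ 495. -231.] [ 98. 197.] 8.5 z [-0.001  0.033]
[460, 206, 29, 84, 929] c [ 427. -473.] [215.  30.] 5.8 z [0.014 0.057]
[130, 259, 19, 20, 190] c [380. 387.] [49. 34.] 59.3 z [0.008 0.04 ]
[401, 275, 12, 26, 49] c [ 327. -303.] [68.  4.] 18.4 z [0.   0.02]
side
[284, 152, 11, 16, 130] c [584. 362.] [31. 57.] 0.2 z [0.    0.031]
[222, 159, 10, 6, 31] c [372. 379.] [23. 41.] 59.5 z [0.004 0.015]
[268, 159, 35, 56, 1144] c [557. 229.] [295.  98.] 87.6 z [0.002 0.096]
[283, 207, 10, 32, 270] c [553.  33.] [114.  25.] 85.9 z [0.   0.09]
[245, 260, 56, 77, 3023] c [ 496. -210.] [100. 225.] 8.3 z [0.    0.031]
[167, 334, 59, 26, 261] c [ 336. -351.] [121.  14.] 15.4 z [0.    0.015]
```

```bash
cat >>h.py <<'E'
from scipy.spatial.transform import Rotation as Ro
YAW=np.deg2rad(-2.5)
def tool(yaw,lean):  # tool x along row (+y), lean towards robot
    Rz=Ro.from_euler("z",yaw); l=np.deg2rad(lean); s,c=np.sin(l),np.cos(l)
    return Rz*Ro.from_matrix(np.array([[0,1,0],[c,0,s],[s,0,-c]]).T)
AX=Ro.from_euler("z",YAW).apply([-np.sin(np.deg2rad(35)),0,np.cos(np.deg2rad(35))])
def rel(p,R):
    from bench import status
    o=status.get_obs(); q=o["eef_rot"]; C=Ro.from_quat([q[1],q[2],q[3],q[0]])
    print("t",round(float(o["time_s"]),2),"now",np.round(o["eef_pos"],4),"op",round(float(o["opening"]),3),"shift cm",np.round(C.inv().apply(np.array(p)-o["eef_pos"])*100,2),"rv deg",np.round((C.inv()*R).as_rotvec(degrees=True),2))
E
python3 - <<'E'
from h import *
c=np.load("top.npz"); P=cloud(c); X,Y,Z=P[...,0],P[...,1],P[...,2]; f=c["frame"]
m=((f.min(-1)>170)&(Z>.07)&(X>.48)&(X<.56)&(Y>.08)&(Y<.25)).astype(np.uint8)
k,l,st,ce=cv2.connectedComponentsWithStats(m)
for i in range(1,k):
    q=P[l==i]; print(st[i].tolist(),ce[i].round(1),np.median(q,0).round(4),q.mean(0).round(4),np.ptp(q,0).round(3))
m=(X>.5)&(X<.62)&(Y>.09)&(Y<.25)
for x in np.arange(.5,.62,.01): 
    z=Z[m&(abs(X-x)<.005)]; print(round(x,2),np.percentile(z,[5,50,95]).round(3) if len(z) else 0)
rel([.40,-.2,.3],tool(np.deg2rad(-40),0))
E
```

```text
[191, 197, 4, 2, 4] [192.5 197.5] [0.5536 0.2402 0.0736] [0.5535 0.2401 0.0732] [0.002 0.007 0.005]
[196, 197, 3, 2, 3] [197.  197.7] [0.5525 0.2291 0.0712] [0.553  0.2288 0.073 ] [0.001 0.004 0.005]
[200, 198, 1, 1, 1] [200. 198.] [0.5527 0.2217 0.07  ] [0.5527 0.2217 0.07  ] [0. 0. 0.]
[202, 198, 6, 2, 7] [204.4 198.4] [0.5517 0.2111 0.0721] [0.5511 0.2103 0.0723] [0.003 0.012 0.004]
[209, 199, 2, 1, 2] [209.5 199. ] [0.5497 0.1977 0.0712] [0.5497 0.1977 0.0712] [0.    0.002 0.001]
[213, 199, 2, 1, 2] [213.5 199. ] [0.5497 0.1877 0.0709] [0.5497 0.1877 0.0709] [0.    0.002 0.001]
[216, 199, 1, 1, 1] [216. 199.] [0.5485 0.1809 0.0763] [0.5485 0.1809 0.0763] [0. 0. 0.]
[218, 199, 1, 1, 1] [218. 199.] [0.5492 0.1763 0.0726] [0.5492 0.1763 0.0726] [0. 0. 0.]
[220, 199, 5, 2, 6] [221.7 199.2] [0.5493 0.1676 0.0717] [0.5488 0.1671 0.0725] [0.003 0.01  0.007]
[228, 200, 1, 1, 1] [228. 200.] [0.5466 0.1513 0.0722] [0.5466 0.1513 0.0722] [0. 0. 0.]
[230, 200, 1, 1, 1] [230. 200.] [0.5469 0.1464 0.0703] [0.5469 0.1464 0.0703] [0. 0. 0.]
[232, 200, 1, 1, 1] [232. 200.] [0.5456 0.1409 0.0767] 
[... 450 characters left out ...]
 4, 39] [210.9 208.8] [0.5197 0.1913 0.0948] [0.5203 0.1911 0.0952] [0.008 0.028 0.013]
[223, 206, 9, 9, 61] [226.7 210. ] [0.5172 0.1522 0.0946] [0.5171 0.1524 0.0942] [0.018 0.02  0.019]
[238, 207, 9, 9, 62] [242.  210.9] [0.514  0.1149 0.095 ] [0.5144 0.1149 0.0944] [0.019 0.02  0.021]
0.5 [-0.003  0.003  0.009]
0.51 [0.    0.007 0.094]
0.52 [0.003 0.011 0.099]
0.53 [0.003 0.064 0.096]
0.54 [0.007 0.073 0.082]
0.55 [0.061 0.069 0.076]
0.56 [0.047 0.06  0.069]
0.57 [0.017 0.045 0.056]
0.58 [0.007 0.032 0.045]
0.59 [0.002 0.008 0.028]
0.6 [0.001 0.006 0.011]
0.61 [-0.001  0.006  0.01 ]
t 0.1 now [ 0.1265 -0.5604  0.2305] op 1.005 shift cm [ 34.61 -29.15  -6.89] rv deg [ -0.08  -0.05 -37.29]
```

```bash
sed -i 's/deg2rad(-2.5)/deg2rad(-4.4)/' h.py
cat >>h.py <<'E'
K=[np.array([.5144,.1149,.0944]),np.array([.5171,.1524,.0942])]
E
python3 -m handwheel '[[[1,4.3,-3.6,-0.9,0,0,-4.6],[1,8.6,-7.3,-1.7,0,0,-9.3],[1,13,-10.9,-2.6,0,0,-14],[1,17.3,-14.6,-3.4,0,0,-18.6],[1,21.6,-18.2,-4.3,0,0,-23],[1,26,-21.9,-5.2,0,0,-28],[1,30.3,-25.5,-6,0,0,-32.6],[1,34.6,-29.1,-6.9,0,0,-37.3]]]'
python3 - <<'E'
from h import *
rel(K[0]+AX*(.13-.027),tool(YAW,35)); rel(K[0]+AX*(.08-.027),tool(YAW,35))
E
```

```text
time_s: 1.1
eef_pos: [0.4007, -0.1992, 0.3004]
eef_rot: [0.0, 0.906, 0.424, 0.0]
wrist_force: [0.3, -0.6, 0.4]
opening: 1.001
grasp_force: 0.0
t 1.1 now [ 0.4007 -0.1992  0.3004] op 1.001 shift cm [ 27.97 -16.21  12.16] rv deg [-33.86  10.82 -34.32]
t 1.1 now [ 0.4007 -0.1992  0.3004] op 1.001 shift cm [ 29.64 -13.87  16.26] rv deg [-33.86  10.82 -34.32]
```

```bash

python3 -m handwheel '[[[1,4,-2.3,1.7,-4.8,1.5,-4.9],[1,8,-4.6,3.5,-9.7,3.1,-9.8],[1,12,-7,5.2,-14.5,4.6,-14.7],[1,16,-9.3,7,-19.3,6.2,-19.6],[1,20,-11.6,8.7,-24.2,7.7,-24.5],[1,24,-13.9,10.4,-29,9.3,-29.4],[1,28,-16.2,12.2,-33.9,10.8,-34.3],[1,28,-16.2,12.2,-33.9,10.8,-34.3]]]'
python3 - <<'E'
from h import *
from bench import camera,status
rel(K[0]-AX*.027,tool(YAW,35))
o=status.get_obs(); c=camera("wrist"); cv2.imwrite("pics/w1.png",c["frame"])
q=o["eef_rot"]; T=np.eye(4); T[:3,:3]=Ro.from_quat([q[1],q[2],q[3],q[0]]).as_matrix(); T[:3,3]=o["eef_pos"]
c["extrinsics"]=T@c["hand_eye"]; np.savez("w1.npz",**c)
iv=np.linalg.inv(c["extrinsics"])
for k in K:
    p=iv@[*k,1]; print("pred px",round(c["fx"]*p[0]/p[2]+c["cx"]),round(c["fy"]*p[1]/p[2]+c["cy"]))
E
```

```text
time_s: 2.1
eef_pos: [0.4526, 0.1208, 0.1748]
eef_rot: [0.219, 0.699, 0.65, 0.203]
wrist_force: [-0.3, 0.1, -0.6]
opening: 0.997
grasp_force: 0.0
t 2.1 now [0.4526 0.1208 0.1748] op 0.997 shift cm [-0.13  0.53 12.85] rv deg [-0.28 -0.07  0.23]
pred px 285 216
pred px 286 166
```

View pics/w1.png

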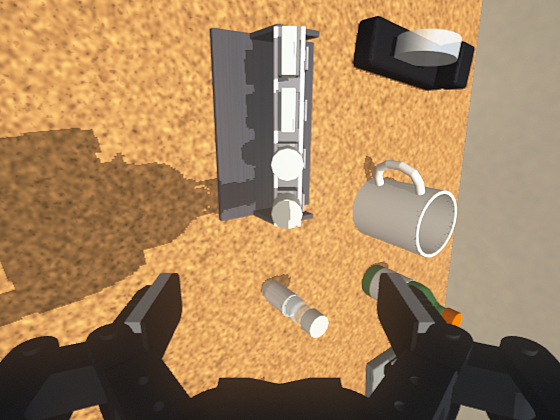

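The wrist view shows bar, bar, round, round down the image. The knob tops are at (288,163) and (287,213), within about 3 px of my prediction. Refining from wrist depth.

```bash
python3 - <<'E'
from h import *
c=np.load("w1.npz"); P=cloud(c); f=c["frame"]
for k in K:
    n=(P-k)@AX
    r=np.linalg.norm(P-k,axis=-1)
    m=(r<.02)&(abs(n)<.005)
    q=P[m]; rr=cv2.minAreaRect((q[:,:2]*1000).astype(np.float32))
    ex=Ro.from_euler("z",YAW).apply([.819,0,.574]); ey=np.cross(AX,ex)
    d=q-k; print(len(q),"along",np.median(d@AX).round(4),"x",np.percentile(d@ex,[2,50,98]).round(4),"y",np.percentile(d@ey,[2,50,98]).round(4))
rel(K[0]-AX*.027,tool(YAW,35))
E
```

```text
733 along -0.0013 x [-0.0095  0.0011  0.0112] y [-0.0095  0.0015  0.0118]
810 along -0.0012 x [-0.0092  0.0011  0.0114] y [-0.0091  0.0014  0.0116]
t 2.15 now [0.4541 0.1194 0.1765] op 1.0 shift cm [ 0.02  0.29 12.9 ] rv deg [-0.18  0.01  0.08]
```

```bash

python3 -m handwheel '[[[1,0,0.3,3,0,0,0],[1,0,0.3,6,0,0,0],[1,0,0.3,8,0,0,0],[1,0,0.3,8,0,0,0],[1,0,0.3,8,0,0,0]]]'
python3 - <<'E'
from h import *
rel(K[0]-AX*.027,tool(YAW,35))
E
```

```text
time_s: 2.78
eef_pos: [0.5046, 0.1129, 0.1154]
eef_rot: [0.222, 0.701, 0.646, 0.204]
wrist_force: [-0.2, -0.4, -0.2]
opening: 1.001
grasp_force: 0.0
t 2.77 now [0.5046 0.1129 0.1154] op 1.001 shift cm [ 0.29 -0.42  4.97] rv deg [ 0.07  0.18 -0.22]
```

```bash

python3 -m handwheel '[[[1,0.3,-0.4,0,0,0,0],[1,0.3,-0.4,0,0,0,0],[1,0.3,-0.4,0,0,0,0]]]' >/dev/null
python3 - <<'E'
from h import *
rel(K[0]-AX*.027,tool(YAW,35))
E
```

```text
t 3.15 now [0.5011 0.1173 0.1127] op 1.0 shift cm [-0.13  0.05  4.97] rv deg [ 0.08  0.1  -0.11]
```

```bash

python3 -m handwheel '[[[1,0,0.1,1.2,0,0,0],[1,0,0.1,2.5,0,0,0],[1,0,0.1,3.7,0,0,0],[1,0,0.1,4.8,0,0,0],[1,0,0.1,4.8,0,0,0],[1,0,0.1,4.8,0,0,0]]]'
python3 - <<'E'
from h import *
rel(K[0]-AX*.027,tool(YAW,35))
E
```

```text
time_s: 3.9
eef_pos: [0.5292, 0.1148, 0.0736]
eef_rot: [0.221, 0.701, 0.647, 0.204]
wrist_force: [0.2, -0.1, -0.0]
opening: 0.997
grasp_force: 0.0
t 3.9 now [0.5292 0.1148 0.0736] op 0.997 shift cm [-0.11 -0.02  0.15] rv deg [ 0.03  0.12 -0.13]
```

```bash

python3 -m handwheel '[[[-0.3,0,0,0.1,0,0,0],[-0.6,0,0,0.1,0,0,0],[-1,0,0,0.1,0,0,0],[-1,0,0,0.1,0,0,0],[-1,0,0,0.1,0,0,0],[-1,0,0,0.1,0,0,0],[-1,0,0,0.1,0,0,0],[-1,0,0,0.1,0,0,0]]]'
```

```text
time_s: 4.9
eef_pos: [0.5302, 0.1148, 0.0732]
eef_rot: [0.222, 0.701, 0.647, 0.204]
wrist_force: [-3.4, 0.6, 5.6]
opening: 0.263
grasp_force: 58.4
```

```bash

python3 -m handwheel '[[[-1,0,0,-0.4,0,0,0],[-1,0,0,-0.8,0,0,0],[-1,0,0,-1.2,0,0,0],[-1,0,0,-1.6,0,0,0],[-1,0,0,-2,0,0,0],[-1,0,0,-2.5,0,0,0],[-1,0,0,-3,0,0,0],[-1,0,0,-4,0,0,0],[-1,0,0,-5.5,0,0,0],[-1,0,0,-7,0,0,0]]]'
python3 - <<'E'
from h import *
from bench import camera
c=camera("top"); np.savez("top2.npz",**c); cv2.imwrite("pics/p1.png",cv2.resize(c["frame"][150:290,140:420],None,fx=2.5,fy=2.5))
TC=np.array([.495,-.229,0]); TR=Ro.from_euler("z",8.5,degrees=True)
for s in(1,-1):
    p=TC+TR.apply([0,s*.045,0]); print(p); rel(p+[0,0,.14],tool(np.deg2rad(8.5),0))
c0=np.load("top.npz"); P=cloud(c0); d=cloud(c)
for n,Q in(("0",P),("1",d)):
    m=(Q[...,2]>.026)&(Q[...,2]<.036)&(Q[...,0]>.43)&(Q[...,0]<.57)&(Q[...,1]>-.35)&(Q[...,1]<-.1)
    print(np.array(cv2.minAreaRect((Q[m][:,:2]*1000).astype(np.float32))[0]),cv2.minAreaRect((Q[m][:,:2]*1000).astype(np.float32))[1:])
E
```

```text
time_s: 6.15
eef_pos: [0.4891, 0.1181, 0.1304]
eef_rot: [0.221, 0.701, 0.647, 0.204]
wrist_force: [-0.6, 0.5, -0.4]
opening: 0.256
grasp_force: 61.2
[ 0.48834858 -0.18449429  0.        ]
t 6.2 now [0.4892 0.1184 0.1318] op 0.261 shift cm [-30.2    2.36   0.66] rv deg [ 34.95   4.   -12.62]
[ 0.50165142 -0.27350571  0.        ]
t 6.2 now [0.4892 0.1184 0.1318] op 0.261 shift cm [-38.97   4.02   1.83] rv deg [ 34.95   4.   -12.62]
[ 491.95037842 -227.37268066] ((92.42894744873047, 187.3689422607422), 8.454565048217773)
[ 491.80371094 -226.97674561] ((92.44685363769531, 187.42840576171875), 8.551264762878418)
```

View pics/p1.png

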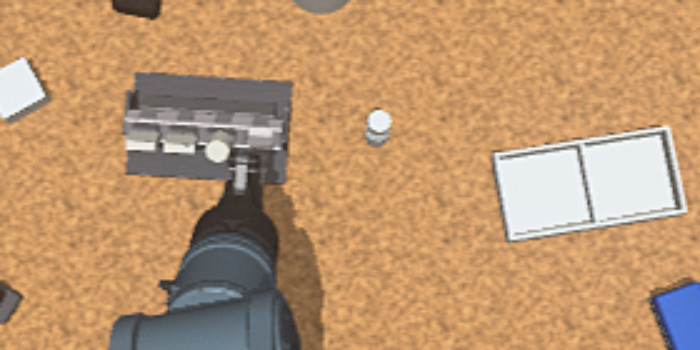

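The picture shows slot 4 empty and the cartridge in the fingers. The other three are still clipped at crop (142,140), (180,143) and (217,150), and the tray is unmoved at (0.492,−0.227) with 8.5° yaw. Next: lift, then go over the far compartment.

```bash
cat >>h.py <<'E'
TC=np.array([.492,-.227,0]); TR=Ro.from_euler("z",8.5,degrees=True); TV=tool(np.deg2rad(8.5),0)
C=[TC+TR.apply([0,-.045,0]),TC+TR.apply([0,.045,0])]
E
python3 -m handwheel '[[[-1,0,2.5,-3.5,0,0,0],[-1,0,5,-7,0,0,0],[-1,-3,5,-7,0,0,0],[-1,-3,5,-7,0,0,0]]]'
python3 - <<'E'
from h import *
rel(C[0]+[0,0,.16],TV)
E
```

```text
time_s: 6.7
eef_pos: [0.4883, 0.0869, 0.2168]
eef_rot: [0.222, 0.701, 0.646, 0.204]
wrist_force: [-0.4, -0.1, -0.1]
opening: 0.257
grasp_force: 61.2
t 6.7 now [0.4883 0.0869 0.2168] op 0.257 shift cm [-3.563e+01 -1.000e-02  6.940e+00] rv deg [ 34.96   4.06 -12.79]
```

```bash

python3 -m handwheel '[[[-1,-4.5,0,0.8,4.4,0.5,-1.6],[-1,-9,0,1.7,8.7,1,-3.2],[-1,-13.4,0,2.6,13,1.5,-4.8],[-1,-17.8,0,3.5,17.5,2,-6.4],[-1,-22.3,0,4.3,22,2.5,-8],[-1,-26.7,0,5.2,26.2,3,-9.6],[-1,-31.2,0,6.1,30.6,3.5,-11.2],[-1,-35.6,0,6.9,35,4,-12.8],[-1,-35.6,0,6.9,35,4,-12.8],[-1,-35.6,0,6.9,35,4,-12.8]]]'
python3 - <<'E'
from h import *
rel(C[0]+[0,0,.038],TV)
E
```

```text
time_s: 7.95
eef_pos: [0.499, -0.269, 0.1585]
eef_rot: [-0.001, 0.652, 0.758, -0.001]
wrist_force: [-0.6, 0.6, -0.7]
opening: 0.259
grasp_force: 61.2
t 7.95 now [ 0.499  -0.269   0.1585] op 0.259 shift cm [-0.26 -0.03 12.05] rv deg [-0.2  -0.05  0.1 ]
```

Lower most of the way and look.

```bash

python3 -m handwheel '[[[-1,-0.1,0,3,0,0,0],[-1,-0.2,0,6,0,0,0],[-1,-0.2,0,9,0,0,0],[-1,-0.2,0,11,0,0,0],[-1,-0.2,0,11,0,0,0],[-1,-0.2,0,11,0,0,0]]]'
python3 - <<'E'
from h import *
from bench import camera
rel(C[0]+[0,0,.038],TV)
c=camera("side"); cv2.imwrite("pics/s1.png",cv2.resize(c["frame"][220:350,200:340],None,fx=4,fy=4))
E
```

```text
time_s: 8.7
eef_pos: [0.4999, -0.2718, 0.0509]
eef_rot: [0.0, 0.652, 0.758, -0.001]
wrist_force: [0.1, -0.0, 0.8]
opening: 0.256
grasp_force: 61.2
t 8.7 now [ 0.4999 -0.2718  0.0509] op 0.256 shift cm [ 0.05 -0.12  1.29] rv deg [-0.07  0.11  0.16]
```

View pics/s1.png

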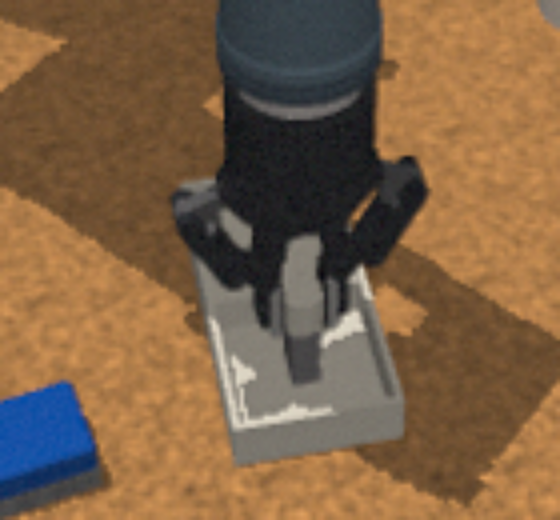

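The side view shows the cartridge held upright over the far compartment's middle (crop (303,330)). Lowering gently until contact.

```bash

python3 -m handwheel '[[[-1,0,-0.1,0.4,0,0,0],[-1,0,-0.1,0.7,0,0,0],[-1,0,-0.1,1,0,0,0],[-1,0,-0.1,1.1,0,0,0],[-1,0,-0.1,1.1,0,0,0]]]'
```

```text
time_s: 9.38
eef_pos: [0.4984, -0.2724, 0.0391]
eef_rot: [-0.001, 0.652, 0.758, -0.001]
wrist_force: [-1.9, 1.0, 5.2]
opening: 0.255
grasp_force: 62.0
```

```bash

python3 -m handwheel '[[[-1,0,0,0.05,0,0,0],[-1,0,0,0.05,0,0,0]]]'
```

```text
time_s: 9.62
eef_pos: [0.4984, -0.2725, 0.0391]
eef_rot: [-0.0, 0.652, 0.758, -0.001]
wrist_force: [-3.0, 1.5, 8.6]
opening: 0.259
grasp_force: 62.3
```

Contact: the force is rising and z has stopped. Release, then retreat upward.

```bash

python3 -m handwheel '[[[-0.3,0,0,0,0,0,0],[-0.2,0,0,0,0,0,0],[0,0,0,0,0,0,0],[0.3,0,0,0,0,0,0],[0.6,0,0,0,0,0,0],[0.6,0,0,0,0,0,0]]]'
python3 -m handwheel '[[[0.6,0,0,-1,0,0,0],[0.6,0,0,-2.5,0,0,0],[0.6,0,0,-5,0,0,0],[0.6,0,0,-9,0,0,0],[1,0,0,-14,0,0,0],[1,0,0,-18,0,0,0],[1,0,0,-18,0,0,0]]]'
python3 - <<'E'
from h import *
from bench import camera
c=camera("side"); cv2.imwrite("pics/s2.png",cv2.resize(c["frame"][150:350,200:340],None,fx=3,fy=3))
rel(K[1]+AX*(.13-.027),tool(YAW,35))
E
```

```text
time_s: 10.38
eef_pos: [0.4983, -0.2723, 0.0381]
eef_rot: [-0.0, 0.652, 0.758, -0.001]
wrist_force: [0.7, -0.5, -0.4]
opening: 0.798
grasp_force: 0.0
time_s: 11.25
eef_pos: [0.5009, -0.2737, 0.224]
eef_rot: [0.004, 0.652, 0.758, -0.001]
wrist_force: [0.4, 0.2, -0.4]
opening: 0.999
grasp_force: 0.0
t 11.3 now [ 0.4998 -0.2729  0.2213] op 1.001 shift cm [43.14  2.34  4.06] rv deg [-34.75  -3.72  12.71]
```

View pics/s2.png

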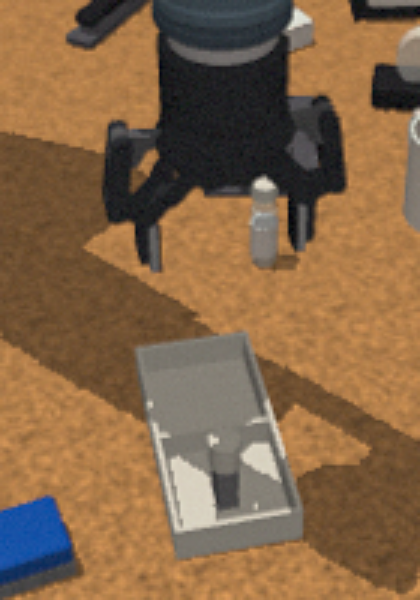

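The first cartridge stands released in the far compartment (crop (226,475)). Now the second knob.

```bash

python3 -m handwheel '[[[1,5.4,0.3,0.5,-4.3,-0.5,1.6],[1,10.8,0.6,1,-8.7,-0.9,3.2],[1,16.2,0.9,1.5,-13,-1.4,4.8],[1,21.6,1.2,2,-17.4,-1.9,6.4],[1,27,1.5,2.5,-21.7,-2.3,8],[1,32.4,1.8,3,-26,-2.8,9.5],[1,37.8,2.1,3.5,-30.4,-3.3,11.1],[1,43.1,2.3,4.1,-34.8,-3.7,12.7],[1,43.1,2.3,4.1,-34.8,-3.7,12.7],[1,43.1,2.3,4.1,-34.8,-3.7,12.7]]]'
python3 -m handwheel '[[[1,0,0,0,0,0,0],[1,0,0,0,0,0,0]]]' >/dev/null
python3 - <<'E'
from h import *
rel(K[1]-AX*.027,tool(YAW,35))
E
```

```text
time_s: 12.55
eef_pos: [0.4549, 0.1586, 0.1751]
eef_rot: [0.217, 0.7, 0.65, 0.203]
wrist_force: [-0.5, -0.1, -0.7]
opening: 1.003
grasp_force: 0.0
t 12.8 now [0.4572 0.1565 0.1769] op 0.998 shift cm [ 0.03  0.22 12.92] rv deg [-0.21 -0.11 -0.19]
```

```bash

python3 -m handwheel '[[[1,0.1,0.2,3,0,0,0],[1,0.1,0.2,6,0,0,0],[1,0.1,0.2,8,0,0,0],[1,0.1,0.2,8,0,0,0],[1,0.1,0.2,8,0,0,0],[1,0.1,0.2,8,0,0,0]]]' >/dev/null
python3 - <<'E'
from h import *
rel(K[1]-AX*.027,tool(YAW,35))
E
```

```text
t 13.55 now [0.5043 0.155  0.1133] op 0.997 shift cm [-0.18 -0.02  5.01] rv deg [-0.11 -0.18 -0.13]
```

```bash

python3 -m handwheel '[[[1,-0.1,0.05,1.2,0,0,0],[1,-0.1,0.05,2.5,0,0,0],[1,-0.1,0.05,3.7,0,0,0],[1,-0.1,0.05,4.9,0,0,0],[1,-0.1,0.05,4.9,0,0,0],[1,-0.1,0.05,4.9,0,0,0]]]'
python3 - <<'E'
from h import *
rel(K[1]-AX*.027,tool(YAW,35))
E
```

```text
time_s: 14.3
eef_pos: [0.5323, 0.1522, 0.073]
eef_rot: [0.218, 0.7, 0.648, 0.205]
wrist_force: [0.4, -0.6, -0.5]
opening: 0.999
grasp_force: 0.0
t 14.3 now [0.5323 0.1522 0.073 ] op 0.999 shift cm [-0.09 -0.02  0.09] rv deg [-0.15 -0.18 -0.11]
```

```bash

python3 -m handwheel '[[[-0.3,0,0,0,0,0,0],[-0.6,0,0,0,0,0,0],[-1,0,0,0,0,0,0],[-1,0,0,0,0,0,0],[-1,0,0,0,0,0,0],[-1,0,0,0,0,0,0],[-1,0,0,0,0,0,0],[-1,0,0,0,0,0,0]]]'
```

```text
time_s: 15.3
eef_pos: [0.5325, 0.1521, 0.0726]
eef_rot: [0.218, 0.7, 0.648, 0.205]
wrist_force: [-1.9, -0.3, 5.3]
opening: 0.264
grasp_force: 58.7
```

```bash

python3 -m handwheel '[[[-1,0,0,-0.4,0,0,0],[-1,0,0,-0.8,0,0,0],[-1,0,0,-1.2,0,0,0],[-1,0,0,-1.6,0,0,0],[-1,0,0,-2,0,0,0],[-1,0,0,-2.5,0,0,0],[-1,0,0,-3,0,0,0],[-1,0,0,-4,0,0,0],[-1,0,0,-5.5,0,0,0],[-1,0,0,-7,0,0,0]]]'
python3 -m handwheel '[[[-1,0,2.5,-3.5,0,0,0],[-1,0,5,-7,0,0,0],[-1,-3,5,-7,0,0,0],[-1,-3,5,-7,0,0,0]]]'
python3 - <<'E'
from h import *
from bench import camera
c=camera("top"); cv2.imwrite("pics/p2.png",cv2.resize(c["frame"][150:290,140:420],None,fx=2.5,fy=2.5))
Q=cloud(c)
m=(Q[...,2]>.026)&(Q[...,2]<.036)&(Q[...,0]>.43)&(Q[...,0]<.57)&(Q[...,1]>-.35)&(Q[...,1]<-.1)
print(cv2.minAreaRect((Q[m][:,:2]*1000).astype(np.float32)))
rel(C[1]+[0,0,.16],TV)
E
```

```text
time_s: 16.55
eef_pos: [0.4916, 0.155, 0.1302]
eef_rot: [0.218, 0.701, 0.648, 0.204]
wrist_force: [0.5, 0.2, 0.0]
opening: 0.259
grasp_force: 61.2
time_s: 17.05
eef_pos: [0.4909, 0.1237, 0.2166]
eef_rot: [0.219, 0.701, 0.647, 0.205]
wrist_force: [0.1, -0.2, 0.4]
opening: 0.263
grasp_force: 61.2
((491.8842468261719, -227.16702270507812), (92.77420043945312, 187.83621215820312), 8.54127311706543)
t 17.1 now [0.4908 0.1241 0.216 ] op 0.26 shift cm [-30.63  -1.6    5.56] rv deg [ 34.71   3.72 -12.66]
```

View pics/p2.png

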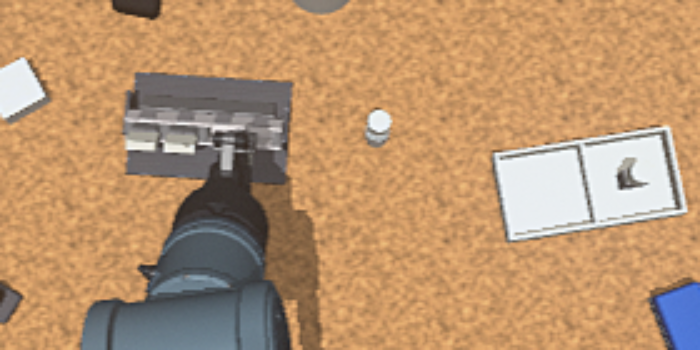

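The bars are still clipped at crop (142,140) and (180,143). The first cartridge stands in the right-hand compartment at (630,172), the second is in the fingers, and the tray hasn't moved. Carry it to the near compartment.

```bash

python3 -m handwheel '[[[-1,-3.8,-0.2,0.7,4.3,0.5,-1.6],[-1,-7.7,-0.4,1.4,8.7,0.9,-3.2],[-1,-11.5,-0.6,2.1,13,1.4,-4.7],[-1,-15.3,-0.8,2.8,17.4,1.9,-6.3],[-1,-19.1,-1,3.5,21.7,2.3,-7.9],[-1,-23,-1.2,4.2,26,2.8,-9.5],[-1,-26.8,-1.4,4.9,30.4,3.3,-11.1],[-1,-30.6,-1.6,5.6,34.7,3.7,-12.7],[-1,-30.6,-1.6,5.6,34.7,3.7,-12.7],[-1,-30.6,-1.6,5.6,34.7,3.7,-12.7]]]'
python3 - <<'E'
from h import *
rel(C[1]+[0,0,.038],TV)
E
```

```text
time_s: 18.35
eef_pos: [0.4862, -0.1806, 0.1586]
eef_rot: [-0.001, 0.652, 0.758, -0.0]
wrist_force: [-0.3, 0.1, -0.5]
opening: 0.261
grasp_force: 61.3
t 18.35 now [ 0.4862 -0.1806  0.1586] op 0.261 shift cm [-0.18 -0.09 12.06] rv deg [-0.1  -0.03  0.13]
```

```bash

python3 -m handwheel '[[[-1,-0.1,-0.1,3,0,0,0],[-1,-0.1,-0.1,6,0,0,0],[-1,-0.1,-0.1,9,0,0,0],[-1,-0.1,-0.1,11,0,0,0],[-1,-0.1,-0.1,11,0,0,0],[-1,-0.1,-0.1,11.4,0,0,0],[-1,-0.1,-0.1,11.7,0,0,0],[-1,-0.1,-0.1,11.9,0,0,0],[-1,-0.1,-0.1,11.9,0,0,0],[-1,-0.1,-0.1,11.9,0,0,0]]]'
```

```text
time_s: 19.6
eef_pos: [0.4857, -0.1831, 0.0406]
eef_rot: [0.0, 0.652, 0.758, -0.001]
wrist_force: [-0.9, -0.2, 0.0]
opening: 0.262
grasp_force: 61.3
```

```bash

python3 -m handwheel '[[[-1,0,0,0.1,0,0,0],[-1,0,0,0.15,0,0,0],[-1,0,0,0.2,0,0,0],[-1,0,0,0.2,0,0,0]]]'
```

```text
time_s: 20.1
eef_pos: [0.4856, -0.1832, 0.0389]
eef_rot: [0.0, 0.652, 0.758, -0.001]
wrist_force: [-2.2, -0.2, 5.9]
opening: 0.262
grasp_force: 62.0
```

```bash

python3 -m handwheel '[[[-0.3,0,0,0,0,0,0],[-0.2,0,0,0,0,0,0],[0,0,0,0,0,0,0],[0.3,0,0,0,0,0,0],[0.6,0,0,0,0,0,0],[0.6,0,0,0,0,0,0]]]'
python3 -m handwheel '[[[0.6,0,0,-1,0,0,0],[0.6,0,0,-2.5,0,0,0],[0.6,0,0,-5,0,0,0],[0.6,0,0,-9,0,0,0],[1,0,0,-14,0,0,0],[1,0,0,-18,0,0,0],[1,0,0,-18,0,0,0],[1,0,0,-18,0,0,0]]]'
python3 - <<'E'
from h import *
from bench import camera
c=camera("side"); cv2.imwrite("pics/s3.png",cv2.resize(c["frame"][150:350,200:340],None,fx=3,fy=3))
E
```

```text
time_s: 20.85
eef_pos: [0.4856, -0.183, 0.0384]
eef_rot: [0.0, 0.652, 0.758, -0.001]
wrist_force: [0.2, 0.4, -0.0]
opening: 0.799
grasp_force: 0.0
time_s: 21.85
eef_pos: [0.4855, -0.1827, 0.2188]
eef_rot: [0.0, 0.652, 0.758, -0.001]
wrist_force: [-0.6, 0.3, -0.7]
opening: 1.003
grasp_force: 0.0
```

View pics/s3.png

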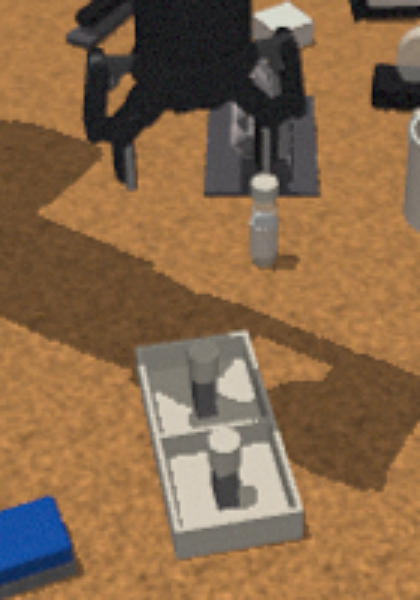

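One cartridge stands in each compartment, at crop (204,380) and (225,470), and the gripper is clear.

```bash
python3 -c "
from bench import ctrl
print(ctrl.hand_in())"
```

```text
the job is handed in; nothing more can be done
None
```

The job is handed in (no verdict was returned): both round-knob cartridges stand released, one in each tray compartment; both bar-grip cartridges were still clipped and the tray unmoved when last checked, after the second pull.

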